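Seat the vial stopper in the guarded bench press

TASK

The stopper still stands proud of the vial in the bench press. Push the carriage fully home into the press by its front plate; only then reach down through the window in the top of the guard, press the lever all the way down to its stop so that the stopper is seated, and let it spring back up. Work by pushing with the fingertips only, gripping nothing; do not touch the guard or the vial, and leave the loose things standing about where they are.

Things in the scene. Friction and masses are not known exactly. Their poses are not given: they have to be found in the camera images.
- press: grey bench press screwed to the table. Origin: on the table top under the press, on its middle line; x points to the back of the press (away from the operator), y to its left, z up. Seen from above, its main base covers x -105 to +100 mm, y -65 to +65 mm; a 70 mm wide bed reaches forward to x = -242 mm. Base and bed are 12 mm thick; two guide rails beside the carriage (y +/-26 to +/-32 mm, x -232 to +88) rise to z = 20 mm.
- guard: box-shaped guard fixed on the press, same frame as the press: grey 4 mm top plate at z 146 to 150 mm (screw heads to 151.5 mm), over x -105 to +100 mm, y -62 to +62 mm, on posts with clear walls all round. Besides the window the only opening is a 75 mm wide, 92 mm high gap low in the front wall, where the carriage enters; the lever cannot be pressed from there. It must not be touched (above 0.5 N counts as touching).
- window (a point): centre of the square window in the guard's top plate, at the plate's upper face (press frame -50, 0, 150 mm). The clear opening is 75 x 75 mm, sides along the press x and y, edged with a dark bead that stands 0.5 mm above the plate.
- lever_pad (a point): centre of the upper face of the lever's round black pad (30 mm diameter, level when the lever is up), straight under the window centre and 16 mm below the plate's upper face when up. The lever is a 14 mm wide steel bar along the press x, hinged 110 mm behind the pad's centre. Pressed to its stop, the pad has gone down 20 mm (and 1 mm back, tilted 10 degrees).
- lever (a joint): lever angle, rad: 0 up (sprung), 0.18 fully down at its hard stop. Pressing at the pad takes about 2 N at first and about 6 N at the end with the stopper; let go, it springs up by itself.
- carriage (a joint): travel of the carriage into the press along press +x, m: 0 fully out, 0.060 fully home at its hard stop. Sliding friction about 1.5 N plus 6 N per m/s; it stays where it is left.
- push_face (a point): centre of the outer (front, -x) face of the carriage's upright aluminium push plate, which is 60 mm wide, 8 mm thick and reaches from z = 13 to 65 mm; this point is 39 mm above the table. It moves with the carriage: 185 mm in front of the press origin when home, 245 mm when fully out. The face is upright and looks along press -x.
- vial: amber glass vial, 25 mm diameter, 58 mm tall, captive upright in a nest on the carriage (it cannot be lifted out, it can only turn about its axis), with its grey stopper on top; origin at the middle of its underside. With the carriage home it stands under the lever's nose, inside the guard. Only the press may act on it.
- stopper (a joint): how far the stopper has been driven into the vial, m: 0 proud (as found), about 0.0065 when the lever reaches its stop with the carriage home. It stays where it is pushed.
- bottle: small capped reagent bottle, 38 mm diameter, 82 mm tall, loose, stands beside the press; origin at the middle of its underside. Leave alone.
- spare_stopper: loose red rubber stopper, 21 mm diameter, 20 mm tall, on the table near the press; origin at the middle of its underside. Leave alone.
- cup: sample cup with blue lid, 60 mm diameter, 56 mm tall, loose, stands beside the press; origin at the middle of its underside. Leave alone.
- tweezers: steel tweezers, 128 mm long (along its y), 9 mm high, lying loose near the press; origin at the middle of the underside. Leave alone.

How it is judged (in metres and radians):
On the way, in this order (a step that is already met when the one before it is completed fails the run):
1. the carriage is fully home, the lever still up (value of joint carriage above 0.057 m and value of joint lever below 0.04 rad), for 0.2 s.
2. the lever is pressed down to its stop with the carriage home (value of joint carriage above 0.057 m and value of joint lever above 0.16 rad), for 0.1 s.
At the end, for the whole second after the job is handed in: The stopper is driven at least 5 mm into the vial, the carriage is within 3 mm of home, the lever is back up (under 0.03 rad), and the bottle, spare stopper, cup and tweezers are within 20 mm of where they stood (value of joint stopper above 0.005 m and value of joint carriage above 0.057 m and value of joint lever below 0.03 rad and distance of each of bottle, spare_stopper, cup, tweezers from where it was at the start of the episode below 0.02 m); the robot touches nothing.
It fails at once if the guard, or the vial or its stopper, is touched by the robot (contact force between any of the fingers, the arm and guard above 0.5 N or contact force between any of the fingers, the arm and vial above 0.5 N).
It fails at once if the press is worked with the arm or the gripper's body instead of the fingers, or its push plate is gripped between the fingers (contact force between the arm and press above 1 N or (x of the grasp point in the frame of push_face between 0 and 0.012 m and y of the grasp point in the frame of push_face between -0.032 and 0.032 m and height (world z) of the grasp point below 0.068 m and contact force between the fingers and press above 1 N)).
It fails at once if the lever is pressed before the carriage is home (value of joint lever above 0.05 rad and value of joint carriage below 0.055 m).
It fails at once if a loose thing is lifted or pushed away (distance of any of bottle, spare_stopper, cup, tweezers from where it was at the start of the episode above 0.02 m).
It also fails if it takes over 51 s, if anything falls off the work surface, if the arm or the gripper's body presses on something with over 40 N, if the wrist force passes 120 N, or if a joint passes its speed limit or range.

ROBOT

A 7-joint arm with a two-finger parallel gripper is mounted at the origin on a cart in front of the work surface, level with it; the furniture and walls round the work are solid. World frame = base frame: x ahead of the robot, y to its left, z up, the work surface at z = 0. Lengths are in mm, angles in rad, forces in N, time in s.
With the tool pointing down it reaches from about 400 to 850 mm from the base axis. Payload 10.4 kg.
Tool frame: the origin (TCP) lies midway between the tips of the shut fingers; the grasp point (between the pads) lies 19 mm behind it; z points along the fingers, y is the direction in which the jaws open and shut (so a half turn about z gives the same grasp; the last joint's range is limited). The gripper opens to 85 mm and grips with 20 to 120 N. Pads are 22 mm wide; open, the fingers measure 114 mm over their backs; the gripper's body (76 mm by 85 mm) begins 54 mm behind the grasp point. The pads swing forward as they close: fully open they stand 13 mm farther back than shut.
Start: joints at [-0.023, 0.332, -0.065, 1.46, 0.022, 1.35, -0.088], TCP at [625.021, 0.018, 231.338] pointing down, gripper open.
Joint ranges: [-2.6, 2.6], [-0.5, 2.12], [-1.47, 1.34], [0.16, 2.42], [-1.27, 4.41], [0.06, 2.06], [-2.6, 2.6]. Speed limits (rad/s): [2.22, 2.22, 2.79, 2.79, 3.14, 3.14, 3.14].

INTERFACE

Orientations are given as a unit quaternion [x, y, z, w].
In Python, from station import * gives the robot as it stands. The module is installed in compiled form; this text tells all that it offers.
- The arm moves only by the tool drive_tool, never from a script. Its argument "increments" is a list of rows, each a list of 5 numbers: the shift along the tool's x, y, z each as a share of 0.025 m, from -1 to 1, then the turn about the tool's z as a share of 10 degrees, from -1 to 1, then the opening, from -1 (shut) to 1 (fully open). A call has exactly 5 rows; each row shifts and turns the commanded pose from where the row before left it, along the tool's axes as they then stand; what a row does not reach is not made up. A row lasts 1/8 s, in which the tool goes at most 62.5 mm and 10.7 degrees, less where a joint would pass 70% of its speed; a pose out of reach is approached as far as the arm can. A call with a number of a shift or a turn outside -1 to 1 is refused whole. A call with a gripper value outside its range is refused whole. The fingers move at their own pace and stop on an object; the grip force is fixed at half the most. Time passes only in rows, so rows that do not move let the fingers close, or fill a call up. It gives the time, the measured TCP pose, the force and the opening at its end, in the units of the state.
- get_state(): the state, without advancing time (a new reading comes with each control period).
- snapshot(name): name is "scene" or "side" or "wrist"; returns a dict with "image" (400x640x3 uint8, red, green, blue), "K" (3x3 intrinsics, pixels), "pose" (4x4, takes a point from camera to world coordinates); the wrist camera has in their place "tool_from_camera" (4x4, takes a point from camera to tool coordinates, whose origin is the TCP and whose axes are the flange's). Camera axes: x right, y up, looking along -z (the intrinsics and any distortion apply to the point x, -y, -z); pixel columns grow to the right and rows downward; lengths in mm; the calibration is good to about 2 mm. A picture is of the moment at which its call begins: read the wrist's pose just before it. There is no depth.
- sign_off(): hands the job in, once; it reports no verdict.
Trained networks look in a picture, given as the dict that the camera call returned (one of the last four; its "shot" number tells which), for a name from the list of things; names that differ only in an ending like _2 or _b are one class to them, and where a whole thing is asked for, a point or a joint stands for the part that bears it (a point fixed in the world has none). Each returns a list of dicts, best first, with "conf" (0 to 1); they miss things now and then, are a little off and sometimes report something else, mostly with a low value. They report only what shows in the picture. A call takes as long as a camera call.
- boxes_of(picture, thing): "location" ([x, y, z] in mm, in world coordinates, good to about 4 mm: the middle of the surface that is visible of it).
- trace(picture, thing): "region" (400x640 bool, what is visible of it).
- pinpoint(picture, thing): "location" ([x, y, z] in mm, in world coordinates, good to about 4 mm: a listed point, or the origin of a listed thing).
The state is a dict: "clock": time; "q": joint angles; "joint_vel": joint speeds; "tau": joint torques, N m; "tool_pos": TCP position; "eef_rot": TCP orientation; "contact_force": force on the tool from outside, world axes, zero at the start; "ft_torque": the same for the moment, N m; "width": finger opening in mm.
Only numpy, scipy, OpenCV 4.12 (cv2) and the standard library are available. Lean on these libraries where they do the work, as an engineer would, in place of code of your own. Each camera call takes 0.05 s, during which the arm holds its last target.

## Working session

There is one attempt and no reset: what is moved stays moved. The work goes in short steps, Python scripts to look and compute and a tool call to move; the robot and the scene stay as the last step left them, time stands still between calls to the robot, and variables do not carry over. Pictures are saved under pics/ and viewed, and the job is handed in when it is done.

Besides the shell and the picture viewer there is one more tool, called by a JSON object that holds its "name" and its "arguments", one argument or row to a line. drive_tool: Moves the arm, as the interface text tells. Its arguments: {"type":"object","properties":{"increments":{"type":"array","items":{"type":"array","items":{"type":"number"}}}},"required":["increments"]}

```bash
mkdir -p pics; cat > h.py <<'E'
from station import *
import numpy as np, cv2
def save(n,p): cv2.imwrite('pics/'+n+'.png',cv2.cvtColor(p['image'],cv2.COLOR_RGB2BGR))
E
python3 - <<'E'
from h import *
s=get_state(); print(s)
for c in ['scene','side']:
    p=snapshot(c); save(c+'0',p)
    for t in ['push_face','window','lever_pad','press','vial','bottle','spare_stopper','cup','tweezers']:
        r=pinpoint(p,t); print(c,t,[(np.round(a['location']).tolist(),round(a['conf'],2)) for a in r[:2]])
E
```

```text
{'clock': 0.0, 'q': array([-0.02258704,  0.33291376, -0.06470774,  1.46091658,  0.02163669,
        1.34989165, -0.08850497]), 'joint_vel': array([ 0.00043687,  0.00026128, -0.00234701,  0.00115393, -0.00139764,
        0.00051724, -0.00116968]), 'tau': array([ 4.98105128e-04, -6.25449800e+01,  4.97091911e-02, -3.91610491e+01,
        1.63588714e-02,  9.83294769e-03, -6.01235030e-06]), 'tool_pos': array([ 6.24637779e+02, -2.02771955e-02,  2.30501614e+02]), 'eef_rot': array([ 7.07100266e-01,  7.07112934e-01, -5.39820735e-04, -4.70836383e-04]), 'contact_force': array([ 0.00994896,  0.32864573, -0.33835392]), 'ft_torque': array([-0.02055233, -0.04090813,  0.05228717]), 'width': 85.70555423784332}
scene push_face [([492.0, -83.0, 38.0], 0.95)]
scene window [([670.0, -76.0, 145.0], 0.84)]
scene lever_pad [([666.0, -74.0, 131.0], 0.5)]
scene press []
scene vial [([715.0, 48.0, 1.0], 0.31)]
scene bottle [([713.0, 48.0, 2.0], 0.96)]
scene spare_stopper [([545.0, 35.0, 0.0], 0.61)]
scene cup [([699.0, -214.0, 1.0], 0.59)]
scene tweezers [([544.0, -217.0, -3.0], 0.71)]
side push_face [([497.0, -82.0, 40.0], 0.63)]
side window []
side lever_pad [([667.0, -78.0, 135.0], 0.46)]
side press [([668.0, -78.0, 150.0], 0.67)]
side vial []
side bottle [([715.0, 50.0, -0.0], 0.63)]
side spare_stopper [([546.0, 35.0, 0.0], 0.45)]
side cup [([694.0, -214.0, -1.0], 0.8)]
side tweezers [([542.0, -219.0, 0.0], 0.55)]
```

View pics/scene0.png

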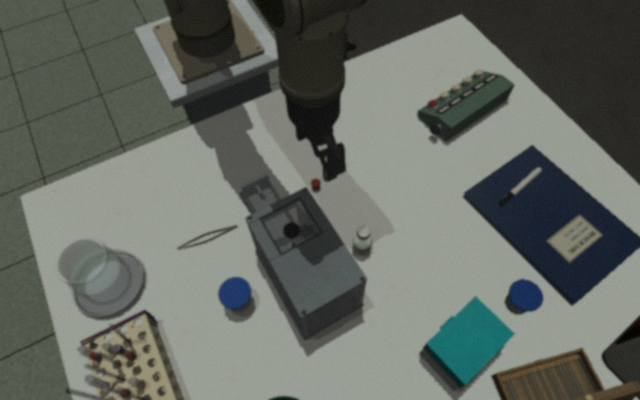

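View pics/side0.png

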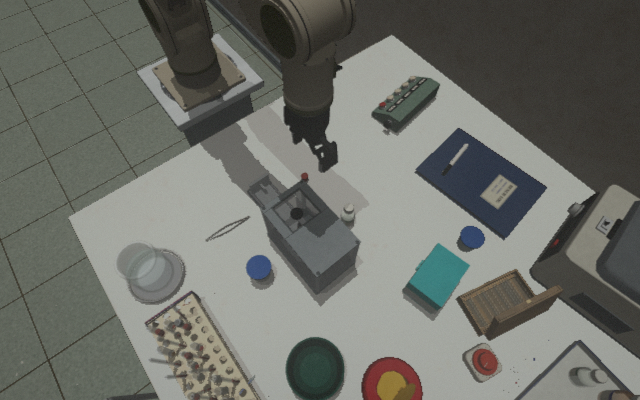

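```bash
python3 - <<'E'
from h import *
s=get_state(); p=snapshot('wrist'); save('wrist0',p)
print(p['K'],p['tool_from_camera'],p.keys())
for t in ['push_face','window','lever_pad','press','guard','bottle','spare_stopper']:
    r=pinpoint(p,t); print(t,[(np.round(a['location']).tolist(),round(a['conf'],2)) for a in r[:2]])
p=snapshot('scene');print(p['K'],p['pose'])
E
```

```text
[[326.98081647   0.         318.62622298]
 [  0.         326.98081647 195.06776642]
 [  0.           0.           1.        ]] [[-9.44766710e-04  9.63061865e-01  2.69278577e-01  6.78333864e+01]
 [ 9.99998576e-01  1.28638105e-03 -1.09217440e-03 -2.84599426e-01]
 [-1.39822637e-03  2.69277162e-01 -9.63061709e-01 -1.42907661e+02]
 [ 0.00000000e+00  0.00000000e+00  0.00000000e+00  1.00000000e+00]] dict_keys(['image', 'K', 'tool_from_camera', 'shot'])
push_face [([496.0, -81.0, 42.0], 0.8)]
window [([671.0, -72.0, 150.0], 0.77), ([715.0, -78.0, -0.0], 0.52)]
lever_pad [([667.0, -77.0, 134.0], 0.75)]
press []
guard [([715.0, -78.0, -0.0], 0.87), ([499.0, -82.0, 38.0], 0.57)]
bottle [([719.0, 47.0, -2.0], 0.7)]
spare_stopper [([543.0, 34.0, -2.0], 0.51)]
[[468.7778232    0.         324.97945764]
 [  0.         468.7778232  196.24111588]
 [  0.           0.           1.        ]] [[ 4.82763824e-01 -7.56940742e-01  4.40431383e-01  1.01793160e+03]
 [ 8.75679481e-01  4.23643789e-01 -2.31757170e-01 -1.91548052e+02]
 [-1.11595751e-02  4.97560703e-01  8.67357372e-01  8.77766712e+02]
 [ 0.00000000e+00  0.00000000e+00  0.00000000e+00  1.00000000e+00]]
```

View pics/wrist0.png

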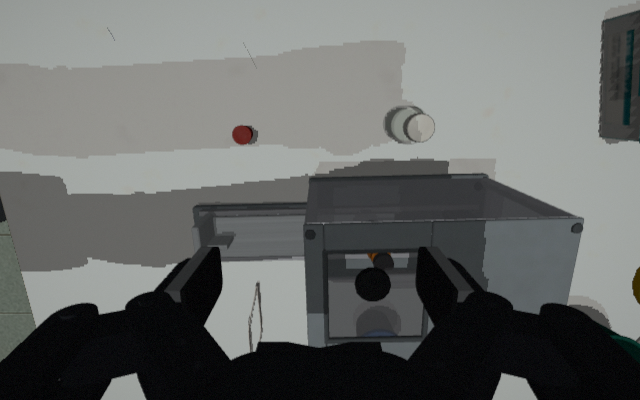

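Scene and side views: press nearly aligned with world x. The push plate is around (495,-82), the window and pad around (668,-76), and the bottle and red stopper are clear on the +y side. Wrist view: the pad shows at px (373,284). Closing the fingers and moving to the front of the press.

{"name": "drive_tool", "arguments": {
  "increments": [
    [-0.66,-1,0,0,-1],
    [-0.66,-1,0,0,-1],
    [-0.66,-1,0,0,-1],
    [-0.66,-1,0,0,-1],
    [-0.66,-1,0,0,-1]
  ]
}}

```text
clock: 2.08
tool_pos: [499.2, -83.0, 231.4]
eef_rot: [0.707, 0.707, 0.0, 0.0]
contact_force: [-0.4, 0.6, 0.5]
width: -0.1
```

{"name": "drive_tool", "arguments": {
  "increments": [
    [0,-1,0,0,-1],
    [0,-0.8,0,0,-1],
    [0,0,0,0,-1],
    [0,0,0,0,-1],
    [0,0,0,0,-1]
  ]
}}

```text
clock: 2.7
tool_pos: [455.6, -82.4, 231.2]
eef_rot: [0.707, 0.707, 0.0, -0.0]
contact_force: [-0.3, 0.2, 0.3]
width: -0.2
```

```bash
python3 - <<'E'
from h import *
s=get_state(); print(s['tool_pos'],s['eef_rot'],s['width'],s['contact_force'])
p=snapshot('wrist'); save('wrist1',p)
for c in ['wrist','scene','side']:
  q=snapshot(c); save(c+'1b',q)
  for t in ['push_face','window','lever_pad']:
    r=pinpoint(q,t); print(c,t,[(np.round(a['location'],1).tolist(),round(a['conf'],2)) for a in r[:2]])
E
```

```text
[455.61128862 -82.36062814 231.22235293] [ 7.06977633e-01  7.07235906e-01  8.84815419e-06 -1.44511976e-06] -0.24629024854504367 [-0.34855933  0.16615825  0.26288441]
wrist push_face [([496.5, -83.1, 43.4], 0.6)]
wrist window [([673.2, -75.2, 149.8], 0.96), ([717.8, 47.4, -0.8], 0.22)]
wrist lever_pad [([667.2, -78.1, 133.2], 0.92)]
scene push_face [([492.4, -84.1, 41.6], 0.98)]
scene window [([671.1, -76.9, 147.2], 0.61)]
scene lever_pad [([668.3, -76.2, 129.5], 0.51)]
side push_face [([499.5, -79.9, 35.9], 0.87), ([667.2, -78.0, 136.7], 0.74)]
side window [([669.1, -78.1, 152.4], 0.88), ([694.0, -214.2, -2.3], 0.3)]
side lever_pad [([668.0, -74.3, 134.7], 0.61)]
```

View pics/wrist1.png

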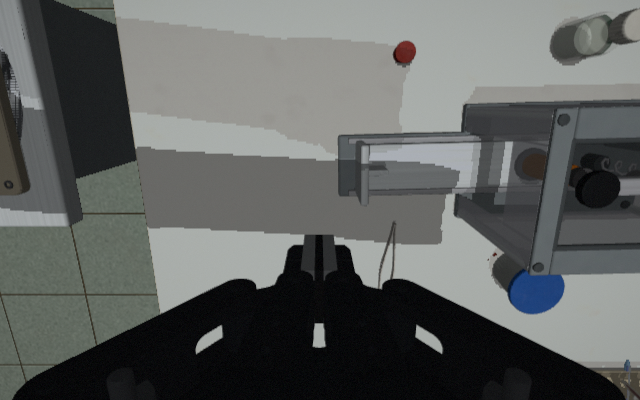

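Wrist view: the push plate's face is at px (362,172), with the fingers left of it and in line. The estimates agree: window (670,-76.5), face (495.5,-82). That puts travel at about 20 mm and the home face at x≈535. Descending in front of the plate.

{"name": "drive_tool", "arguments": {
  "increments": [
    [0,0,1,-0.15,-1],
    [0,0,1,0,-1],
    [0,0,1,0,-1],
    [0,0,1,0,-1],
    [0,0,1,0,-1]
  ]
}}

```text
clock: 3.98
tool_pos: [455.1, -82.5, 105.6]
eef_rot: [0.698, 0.716, 0.0, 0.0]
contact_force: [-0.1, 0.5, -0.8]
width: 0.3
```

{"name": "drive_tool", "arguments": {
  "increments": [
    [0,0,1,0,-1],
    [0,0,1,0,-1],
    [0,0,0.8,0,-1],
    [0,0,0,0,-1],
    [0,0,0,0,-1]
  ]
}}

```text
clock: 4.6
tool_pos: [455.5, -82.5, 37.1]
eef_rot: [0.698, 0.716, 0.0, 0.0]
contact_force: [0.9, 0.4, -0.4]
width: 0.1
```

```bash
python3 - <<'E'
from h import *
s=get_state(); print(s['tool_pos'],s['eef_rot'],s['contact_force'])
for c in ['side','scene']:
  p=snapshot(c); cv2.imwrite(f'pics/{c}2.png',cv2.resize(p['image'][130:250,200:360,::-1],None,fx=5,fy=5,interpolation=2)[:600])
p=snapshot('wrist'); save('wrist2',p)
E
```

```text
[455.54948928 -82.51934768  37.09678475] [6.97807327e-01 7.16285354e-01 3.14548072e-04 3.57521981e-04] [ 0.86990036  0.37769902 -0.40715444]
```

View pics/wrist2.png

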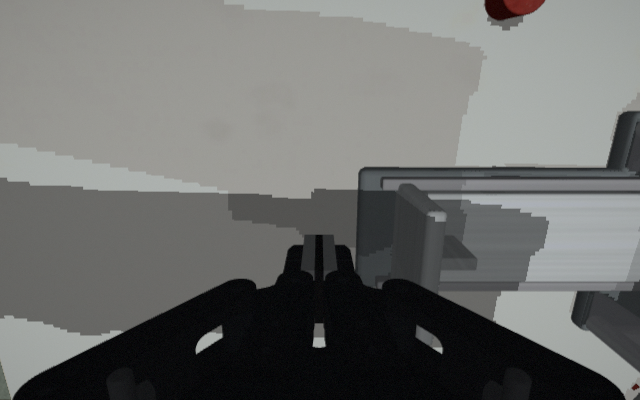

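View pics/side2.png

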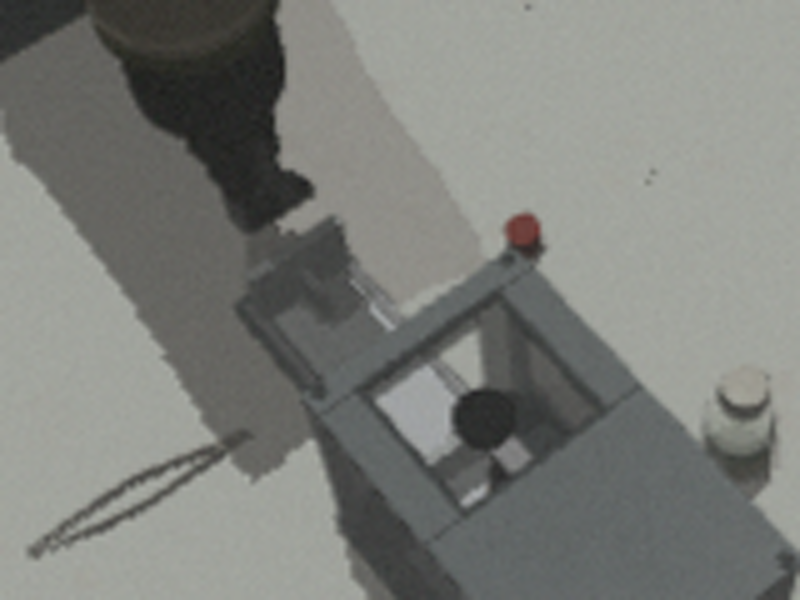

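Bed edges are horizontal in the wrist view, so yaw is aligned. The plate sits ahead of the tips with a gap of about 25 mm. Pushing gently.

{"name": "drive_tool", "arguments": {
  "increments": [
    [0,0.4,0,0,-1],
    [0,0.4,0,0,-1],
    [0,0.3,0,0,-1],
    [0,0.2,0,0,-1],
    [0,0.2,0,0,-1]
  ]
}}

```text
clock: 5.38
tool_pos: [492.6, -81.4, 36.2]
eef_rot: [0.698, 0.716, -0.0, -0.0]
contact_force: [-2.4, 0.7, 1.2]
width: -0.2
```

{"name": "drive_tool", "arguments": {
  "increments": [
    [0,0.2,0,0,-1],
    [0,0.2,0,0,-1],
    [0,0.2,0,0,-1],
    [0,0.2,0,0,-1],
    [0,0.2,0,0,-1]
  ]
}}

```text
clock: 6.0
tool_pos: [517.7, -80.8, 36.2]
eef_rot: [0.698, 0.716, -0.0, -0.0]
contact_force: [-1.6, 0.3, -0.9]
width: 0.3
```

{"name": "drive_tool", "arguments": {
  "increments": [
    [0,0.1,0,0,-1],
    [0,0.1,0,0,-1],
    [0,0.1,0,0,-1],
    [0,0.05,0,0,-1],
    [0,0,0,0,-1]
  ]
}}

```text
clock: 6.62
tool_pos: [521.4, -80.7, 36.0]
eef_rot: [0.698, 0.716, -0.003, -0.004]
contact_force: [-27.8, 2.1, 23.3]
width: -0.3
```

Stopped at x=521.4 with force rising to 28 N, which matches the expected hard stop. Backing off and checking.

{"name": "drive_tool", "arguments": {
  "increments": [
    [0,-0.2,0,0,-1],
    [0,-0.4,0,0,-1],
    [0,-0.6,0,0,-1],
    [0,-0.8,0,0,-1],
    [0,-0.6,0,0,-1]
  ]
}}

```text
clock: 7.25
tool_pos: [460.0, -82.4, 36.3]
eef_rot: [0.698, 0.716, 0.0, 0.0]
contact_force: [0.5, 0.2, -1.2]
width: 0.1
```

{"name": "drive_tool", "arguments": {
  "increments": [
    [0,0,-1,0,-1],
    [0,0,-1,0,-1],
    [0,0,-1,0,-1],
    [0,0,-1,0,-1],
    [0,0,-1,0,-1]
  ]
}}

```text
clock: 7.88
tool_pos: [460.8, -82.3, 162.2]
eef_rot: [0.698, 0.716, 0.0, 0.0]
contact_force: [-0.4, 0.0, -0.8]
width: -0.2
```

{"name": "drive_tool", "arguments": {
  "increments": [
    [0,0,-1,0,-1],
    [0,0,-1,0,-1],
    [0,0,-1,0,-1],
    [0,0,0,0,-1],
    [0,0,0,0,-1]
  ]
}}

```text
clock: 8.5
tool_pos: [460.8, -82.3, 235.6]
eef_rot: [0.698, 0.716, -0.0, -0.0]
contact_force: [-0.1, 0.0, -0.8]
width: -0.1
```

```bash
python3 - <<'E'
from h import *
s=get_state(); print(s['tool_pos'],s['eef_rot'],s['contact_force'])
for c in ['wrist','scene','side']:
  q=snapshot(c); save(c+'3',q)
  for t in ['push_face','window','lever_pad']:
    r=pinpoint(q,t); print(c,t,[(np.round(a['location'],1).tolist(),round(a['conf'],2)) for a in r[:2]])
E
```

```text
[460.751094   -82.30526692 235.61244417] [ 6.97787387e-01  7.16304888e-01 -1.60698129e-04 -2.08237069e-04] [-0.10029225  0.01290993 -0.8120164 ]
wrist push_face [([536.6, -82.4, 39.0], 0.75)]
wrist window [([672.2, -75.3, 151.1], 0.76)]
wrist lever_pad [([667.0, -78.0, 133.9], 0.96)]
scene push_face [([532.5, -81.9, 40.8], 0.89)]
scene window [([669.8, -74.6, 150.5], 0.84)]
scene lever_pad [([666.5, -74.8, 132.9], 0.53)]
side push_face [([540.6, -82.0, 37.0], 0.85)]
side window [([669.6, -77.9, 152.2], 0.83)]
side lever_pad [([667.7, -75.0, 136.6], 0.6)]
```

View pics/wrist3.png

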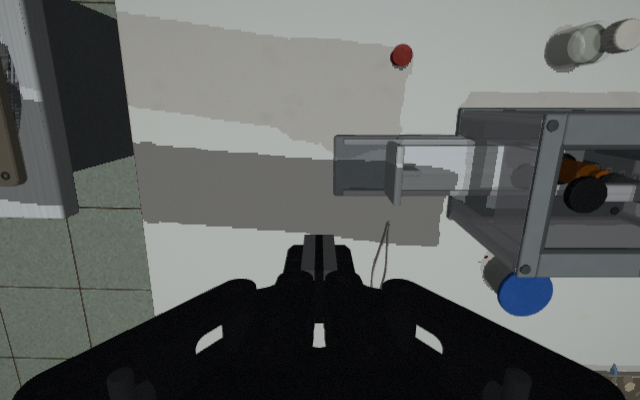

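Wrist view: the plate has moved to px (395,172), and the face estimate of 536 matches the expected home position of 535. Moving over the window.

{"name": "drive_tool", "arguments": {
  "increments": [
    [0,1,0,0,-1],
    [0,1,0,0,-1],
    [0,1,0,0,-1],
    [0,1,0,0,-1],
    [0,1,0,0,-1]
  ]
}}

```text
clock: 9.72
tool_pos: [587.1, -79.0, 236.2]
eef_rot: [0.698, 0.716, 0.0, -0.0]
contact_force: [-0.5, -0.4, 0.6]
width: -0.3
```

{"name": "drive_tool", "arguments": {
  "increments": [
    [0,1,0,0,-1],
    [0,1,0,0,-1],
    [0,1,0,0,-1],
    [0,0.3,0,0,-1],
    [0,0,0,0,-1]
  ]
}}

```text
clock: 10.35
tool_pos: [668.5, -76.9, 235.9]
eef_rot: [0.698, 0.716, -0.0, -0.0]
contact_force: [0.2, 0.0, -0.9]
width: 0.0
```

```bash
python3 - <<'E'
from h import *
from scipy.spatial.transform import Rotation as R
s=get_state(); print(s['tool_pos'],s['eef_rot'],s['contact_force'])
for c in ['wrist','scene','side']:
  q=snapshot(c); 
  if c=='wrist':
    T=q['tool_from_camera'];K=q['K'];im=q['image'].copy()
    Rw=R.from_quat(s['eef_rot']).as_matrix()
    # overlay predicted window outline + pad for window centre guess, yaw 1.5
    def proj(P):
        pt=Rw.T@(P-s['tool_pos']); pc=T[:3,:3].T@(pt-T[:3,3]); v=np.array([pc[0],-pc[1],-pc[2]]); u=K@v; return u[:2]/u[2]
    cpt=np.array([669,-76.3,150]);a=np.radians(1.5);ex=np.array([np.cos(a),np.sin(a),0]);ey=np.array([-np.sin(a),np.cos(a),0])
    poly=[proj(cpt+37.5*(i*ex+j*ey)) for i,j in [(-1,-1),(1,-1),(1,1),(-1,1)]]
    cv2.polylines(im,[np.int32(poly)],True,(255,0,0),1)
    pad=[proj(cpt-[0,0,16]+15*(np.cos(t)*ex+np.sin(t)*ey)) for t in np.linspace(0,6.28,30)]
    cv2.polylines(im,[np.int32(pad)],True,(0,255,0),1)
    cv2.imwrite('pics/wrist4.png',im[:,:,::-1])
  else: cv2.imwrite(f'pics/{c}4.png',cv2.resize(q['image'][130:250,200:360,::-1],None,fx=5,fy=5,interpolation=2))
  for t in ['window','lever_pad']:
    r=pinpoint(q,t); print(c,t,[(np.round(a['location'],1).tolist(),round(a['conf'],2)) for a in r[:2]])
E
```

```text
[668.5104669  -76.88550314 235.93810175] [ 6.97776482e-01  7.16315493e-01 -2.03365023e-04 -2.32835644e-04] [ 0.15225916  0.00851825 -0.88126186]
wrist window []
wrist lever_pad [([668.8, -76.2, 131.2], 0.94)]
scene window [([669.8, -76.1, 150.8], 0.8)]
scene lever_pad [([665.4, -73.8, 130.5], 0.57)]
side window [([669.7, -76.5, 148.4], 0.61), ([692.2, -213.3, -0.1], 0.56)]
side lever_pad [([669.9, -76.2, 132.6], 0.46)]
```

View pics/wrist4.png

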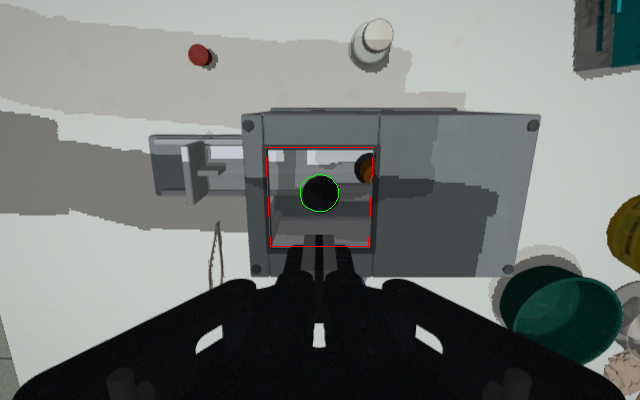

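View pics/side4.png

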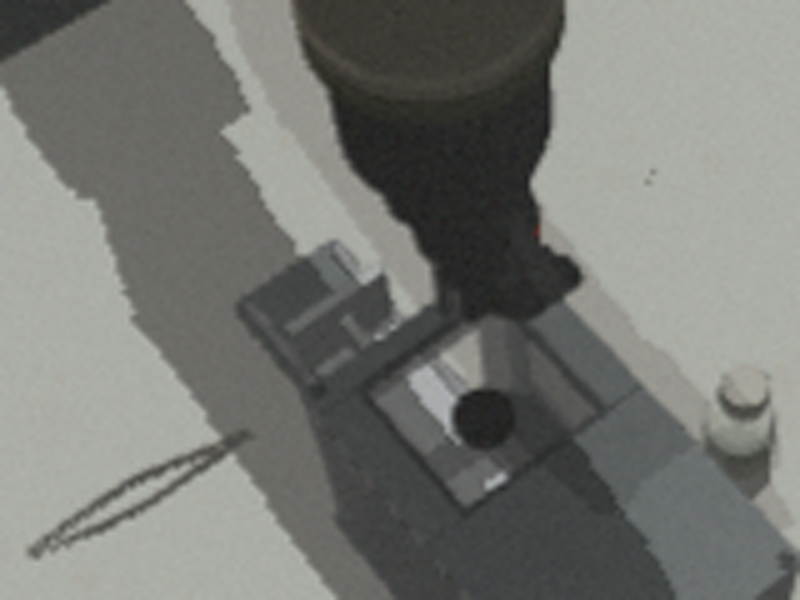

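The predicted window (red) and pad (green) outlines lie right on the image, so the tool is centred over the window. The vial neck shows under the lever at px (365,168). Descending.

{"name": "drive_tool", "arguments": {
  "increments": [
    [0,0,1,0,-1],
    [0,0,1,0,-1],
    [0,0,0.8,0,-1],
    [0,0,0.4,0,-1],
    [0,0,0.2,0,-1]
  ]
}}

```text
clock: 11.42
tool_pos: [668.8, -76.9, 151.1]
eef_rot: [0.698, 0.716, 0.0, 0.0]
contact_force: [-0.5, 0.1, 0.1]
width: -0.1
```

{"name": "drive_tool", "arguments": {
  "increments": [
    [0,0,0.2,0,-1],
    [0,0,0.2,0,-1],
    [0,0,0.2,0,-1],
    [0,0,0.2,0,-1],
    [0,0,0.2,0,-1]
  ]
}}

```text
clock: 12.05
tool_pos: [668.5, -76.9, 126.3]
eef_rot: [0.698, 0.716, -0.0, -0.0]
contact_force: [-3.2, -0.1, 5.6]
width: -0.0
```

{"name": "drive_tool", "arguments": {
  "increments": [
    [0,0,0.15,0,-1],
    [0,0,0.15,0,-1],
    [0,0,0.1,0,-1],
    [0,0,0.1,0,-1],
    [0,0,0,0,-1]
  ]
}}

```text
clock: 12.68
tool_pos: [668.8, -76.9, 114.8]
eef_rot: [0.698, 0.716, 0.0, 0.0]
contact_force: [-6.0, 1.0, 8.7]
width: -0.2
```

{"name": "drive_tool", "arguments": {
  "increments": [
    [0,0,0.08,0,-1],
    [0,0,0.08,0,-1],
    [0,0,0.04,0,-1],
    [0,0,0,0,-1],
    [0,0,0,0,-1]
  ]
}}

```text
clock: 13.3
tool_pos: [669.3, -76.9, 113.2]
eef_rot: [0.698, 0.716, 0.001, 0.001]
contact_force: [-17.1, 1.1, 30.3]
width: -0.3
```

Force climbed to 30 N at z=113, so the lever is on its stop. Lifting straight out.

{"name": "drive_tool", "arguments": {
  "increments": [
    [0,0,-0.3,0,-1],
    [0,0,-0.4,0,-1],
    [0,0,-0.6,0,-1],
    [0,0,-1,0,-1],
    [0,0,-1,0,-1]
  ]
}}

```text
clock: 13.92
tool_pos: [668.8, -76.8, 192.4]
eef_rot: [0.698, 0.716, 0.0, 0.0]
contact_force: [0.8, -1.0, -0.0]
width: -0.1
```

{"name": "drive_tool", "arguments": {
  "increments": [
    [0,0,-1,0,-1],
    [0,0,-1,0,-1],
    [0,-0.5,-0.5,0,-1],
    [0,-1,0,0,-1],
    [0,-1,0,0,-1]
  ]
}}

```text
clock: 14.55
tool_pos: [604.8, -78.6, 253.5]
eef_rot: [0.698, 0.716, -0.0, -0.0]
contact_force: [0.0, -0.2, 0.3]
width: 0.0
```

{"name": "drive_tool", "arguments": {
  "increments": [
    [0,-1,0,0,-1],
    [0,-1,0,0,-1],
    [0,0,0,0,-1],
    [0,0,0,0,-1],
    [0,0,0,0,-1]
  ]
}}

```text
clock: 15.18
tool_pos: [556.6, -79.7, 253.6]
eef_rot: [0.698, 0.716, -0.0, -0.0]
contact_force: [-0.6, 0.1, -0.4]
width: 0.2
```

```bash
python3 - <<'E'
from h import *
s=get_state(); print(s['tool_pos'],s['contact_force'])
for c in ['wrist','scene','side']:
  q=snapshot(c); save(c+'5',q)
  for t in ['push_face','lever_pad','bottle','spare_stopper','cup','tweezers']:
    r=pinpoint(q,t); print(c,t,[(np.round(a['location'],1).tolist(),round(a['conf'],2)) for a in r[:1]])
E
```

```text
[556.56560943 -79.70662971 253.55524615] [-0.62074785  0.14333842 -0.3896604 ]
wrist push_face [([533.3, -80.5, 39.0], 0.88)]
wrist lever_pad [([665.3, -77.9, 131.7], 0.74)]
wrist bottle [([719.9, 47.8, -2.7], 0.7)]
wrist spare_stopper [([545.0, 35.2, 0.2], 0.75)]
wrist cup [([691.2, -216.1, 0.9], 0.56)]
wrist tweezers []
scene push_face [([533.8, -82.0, 40.6], 0.87)]
scene lever_pad [([667.5, -74.9, 130.1], 0.71)]
scene bottle [([716.7, 51.5, -1.3], 0.8)]
scene spare_stopper [([543.3, 35.5, -0.2], 0.58)]
scene cup [([694.8, -214.3, -2.5], 0.65)]
scene tweezers [([539.9, -215.8, -4.4], 0.64)]
side push_face [([535.5, -83.1, 39.3], 0.74)]
side lever_pad [([668.5, -73.9, 135.2], 0.61)]
side bottle [([722.0, 49.5, 1.1], 0.55)]
side spare_stopper [([546.0, 39.1, -1.6], 0.48)]
side cup [([693.8, -213.4, -0.3], 0.68)]
side tweezers [([539.4, -218.6, -2.5], 0.71)]
```

View pics/wrist5.png

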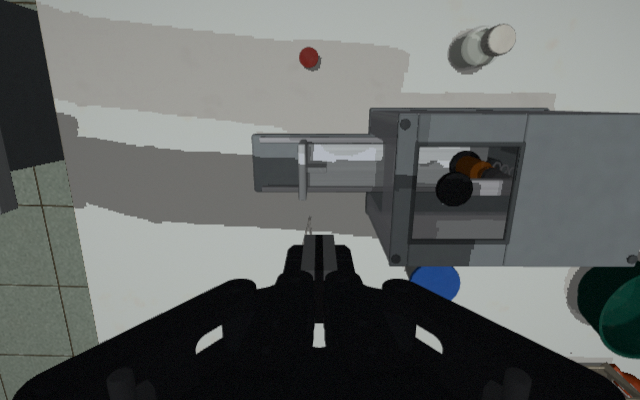

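Wrist view: the plate is home at px (305,168), the lever pad is back up at px (454,188), and the loose things are where they were.

```bash
python3 -c "
from h import *
print(sign_off())"
```

```text
the job is handed in; nothing more can be done
None
```

The job is done and handed in at about 15 s, but `sign_off()` gives no verdict, so I only have my own checks to go on.

- **Carriage:** I pushed it by the front plate with the shut fingertips until the force rose to 28 N at the hard stop. The face then measured x ≈ 533–540 mm across the cameras, against an expected 535 mm.
- **Lever:** I went down through the window and pressed the pad about 20 mm, until the force rose to 30 N at its stop. Then I let it spring back and withdrew. The pad now measures z ≈ 130–135 mm, against 134 mm when up.
- **Loose things:** the bottle, spare stopper, cup and tweezers all measure within about 8 mm of where they started, close to the networks' error of about 4 mm per reading. The wrist camera did not find the tweezers in the last look, but the other two cameras did.
- **Contact:** the arm was clear and reading no force before I handed in. I saw no sign of touching the guard or vial.
- **Not checked directly:** I could not measure how far the stopper went in. That it is seated is inferred from the lever reaching its stop with the carriage home.

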